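# Shut the vial tray and hold the drive key home in its clutch

## Task

Swing the open cover down until it lies shut on the loaded vial tray. Then take the red-handled key out of its black holder, put its cross-shaped foot through the round hole in the cover, turn it until it meshes with the four brass pins of the clutch below, and push it fully home against the spring. Finish while still gripping the key by its handle and keeping it pressed fully home and upright, with the cover shut; leave the loose vial, the black lens and the wrench alone.

Things in the scene. Friction and masses are not known exactly. Their poses are not given: they have to be found in the camera images.
- cover (a joint): angle of the tray's hinged cover, rad: 0 = shut flat on the tray, grows as it opens upward (start 1.0 to 1.4; travel ends at 1.6). Stiff hinge (about 0.5 N m of friction): it stays at any angle and must be pushed all the way down. Grey plate 200 x 200 x 6 mm with a 60 mm round hole in its middle and an orange tab on its free edge. The yellow tray is 200 x 200 mm and 70 mm tall on the table; when shut, the cover's upper face is 77 mm above the table.
- cover_hinge (a point): middle of the cover's hinge line at its underside, 71 mm above the table. It turns with the cover: y lies along the hinge, x runs in the plate away from the tab (the plate extends 200 mm to -x, the tab's far end is at 218 mm), z is the normal of the cover's outer face (upward when shut); the outer face is at z = +6 mm.
- cover_tab (a point): middle of the orange tab (18 mm by 70 mm, 6 mm thick) on the outer face of the cover's free edge, 209 mm from the hinge line; axes as cover_hinge.
- cover_hole (a point): centre of the 60 mm hole, on the outer face of the cover, 100 mm from the hinge line; with the cover shut it lies straight above the clutch's axis.
- clutch_floor (a point): centre of the clutch's flat steel floor, 30 mm above the table, in the middle of the tray. The clutch does not turn. Four round brass pins (13 mm in diameter, 18 mm tall, the top 5 mm coned as lead-in to 6 mm; centres at x = +-12, y = +-12 mm) stand on it, leaving two crossing channels 11 mm wide that run along this point's x and y axes; z is up. A hub 52 mm in diameter carries them.
- pad (a joint): how far the white sprung pad (10 mm in diameter) in the middle of the clutch is pressed down, m: 0 = up, its top 10 mm above the clutch floor; 0.010 = flush with the floor. Spring 600 N/m, about 5 N when it starts to move and 11 N when right down; it lifts a released key again.
- key_handle (a point): centre of the key's red square handle (24 x 24 mm, 45 mm tall, sides along this point's x and y; z along the key, up). It lies 88.5 mm above the underside of the foot. Below the handle is a dark collar 48 mm in diameter, 6 mm thick (its underside 60 mm above the foot's underside), below that a stem 14 mm in diameter. Key about 0.2 to 0.33 kg, 111 mm tall overall.
- key_foot (a point): centre of the underside of the key's foot. The foot is a cross of two blades along this point's x and y, each 34 mm across, 8 mm wide and 22 mm tall; so it meshes in any of four positions, a quarter turn apart, with 1.5 mm of play each side. It starts standing upright on the floor of the holder's hole, turned anyhow.
- holder: fixed black block 75 x 75 mm, 35 mm tall, with an upright 39 mm hole 30 mm deep in its middle in which the key stands; origin at the centre of its underside on the table.
- vial_center (a point): bystander: loose upright capped vial, 25 mm in diameter, 60 mm tall; this is its centre.
- lens_center (a point): bystander: loose black camera lens standing on the table, 56 mm in diameter, 60 mm tall; this is its centre.
- wrench_grip (a point): bystander: loose steel wrench 140 mm long lying on the table; this is a point on its handle, x along the wrench.

How it is judged (in metres and radians):
On the way, in this order (a step that is already met when the one before it is completed fails the run):
1. the cover is shut on the tray (below 0.05 rad) (value of joint cover below 0.05 rad), for 0.2 s.
2. the key's foot is down between the pins, cover still shut (z of key_foot in the frame of clutch_floor below 0.012 m and horizontal distance between key_foot and clutch_floor below 0.005 m and value of joint cover below 0.05 rad), for 0.1 s.
At the end, for the whole second after the job is handed in: Cover shut (within 0.05 rad); key upright (0.1 rad) and meshed (foot within 4 mm of the axis, blades within 0.15 rad of the channels), foot within 3 mm of the clutch floor, pad down over 8 mm; still gripped (within 35 mm of the handle's centre) and pressing the clutch with over 4 N (value of joint cover below 0.05 rad and value of joint pad above 0.008 m and z of key_foot in the frame of clutch_floor below 0.003 m and horizontal distance between key_foot and clutch_floor below 0.004 m and (angle between the x axis of key_foot and the x axis of clutch_floor, either way round below 0.15 rad or angle between the x axis of key_foot and the y axis of clutch_floor, either way round below 0.15 rad) and angle between key_foot's own z axis and vertical below 0.1 rad and contact force between the fingers and key above 2 N and contact force between key and clutch above 4 N and distance between the grasp point and key_handle below 0.035 m); the arm keeps its last pose, push and grip.
It fails at once if the loose vial is moved more than 30 mm or knocked over (distance of vial_center from where it was at the start of the episode above 0.03 m or angle between vial_center's own z axis and vertical above 0.6 rad).
It fails at once if the lens is moved more than 30 mm or knocked over (distance of lens_center from where it was at the start of the episode above 0.03 m or angle between lens_center's own z axis and vertical above 0.6 rad).
It fails at once if the wrench is moved more than 30 mm (distance of wrench_grip from where it was at the start of the episode above 0.03 m).
It also fails if it takes over 64 s, if anything falls off the work surface, if the arm or the gripper's body presses on something with over 40 N, if the wrist force passes 120 N, or if a joint passes its speed limit or range.

## Robot

A 6-joint arm with a two-finger parallel gripper is mounted at the origin on the work surface. World frame = base frame: x ahead of the robot, y to its left, z up, the work surface at z = 0. Lengths are in m, angles in degrees, forces in N, time in s.
With the tool pointing down it reaches from about 0.4 to 0.825 m from the base axis. Payload 7 kg.
Tool frame: the origin (TCP) lies midway between the tips of the shut fingers; the grasp point (between the pads) lies 19 mm behind it; z points along the fingers, y is the line along which they close (so a half turn about z gives the same grasp; the last joint's range is limited). The gripper opens to 88 mm and grips with 3 to 60 N. Pads are 19 mm wide; open, the fingers measure 130 mm over their backs; the gripper's body (78 mm by 193 mm) begins 47 mm behind the grasp point.
Start: joints at [-48.868, 20.546, 0.682, 0, -70.136, -16.507], TCP at [0.281, -0.614, 0.227] pointing down, gripper open.
Joint ranges: [-176.03, 176.03], [-82.01, 121.73], [-58.28, 71.71], [-173.87, 95.51], [-174.79, -0.11], [-173.66, 173.66]. Speed limits (degrees/s): [136.94, 136.94, 172.46, 180, 180, 180].

## Interface

Orientations are given as [roll, pitch, yaw] about the fixed x, y, z axes, in that order (R = Rz(yaw) Ry(pitch) Rx(roll)).
In Python, from plant import r, eyes, workorder gives the robot as it stands.
- The arm moves only by the tool step_arm, never from a script. Its argument "plan" is a list of rows, each a list of 5 numbers: the shift along the tool's x, y, z each as a share of 25 cm, from -1 to 1, then the turn about the tool's z as a share of 60 degrees, from -1 to 1, then the finger opening in mm, from 0 to 87.6. In form: [[x, y, z, turn, jaw], ...]. A call has 1 to 12 rows; each row is the pose to reach, as a shift and turn from the pose commanded when the call began, along the tool's axes at that moment; what a row does not reach only later rows make up. A row lasts 1/12 s, in which the tool goes at most 41.7 mm and 7.16 degrees, less where a joint would pass 70% of its speed; a pose out of reach is approached as far as the arm can. A call with a number of a shift or a turn outside -1 to 1 is refused whole. A call with a gripper value outside its range is refused whole. The fingers move at their own pace and stop on an object; "newtons" is the grip in N (left out, the last holds). Time passes only in rows, so rows that repeat a pose let the fingers close. It gives the time, the measured TCP pose, the force, the opening and the grip force at its end, in the units of the state.
- r.get_state(): the state, without advancing time (a new reading comes with each control period).
- eyes.capture(name): name is "scene" or "top"; returns the picture (480x640x3 uint8, red, green, blue); there is no depth.
- eyes.camera_model(name): a dict with "fov_y" (degrees; the focal length in pixels is half the picture's height over the tangent of half this angle, whatever the lens; pixels are square), "cx", "cy" (the principal point, pixels), "world_to_cam" (4x4, takes a point from world to camera coordinates). Camera axes: x right, y up, looking along -z (the intrinsics and any distortion apply to the point x, -y, -z); pixel columns grow to the right and rows downward; lengths in m; the calibration is good to about 2 mm. A picture is of the moment at which its call begins. camera_model takes no time and is no camera call.
- workorder.close_job(): hands the job in; it is judged then, once.
The state is a dict: "time_s": time; "joints": joint angles; "qd": joint speeds; "joint_torque": joint torques, N m; "tcp_pos": TCP position; "eef_rot": TCP orientation; "contact_force": force on the tool from outside, world axes, zero at the start; "moment": the same for the moment, N m; "gripper_width": finger opening in m; "gripper_force": force on a finger pad.
Only numpy, scipy, OpenCV 4.12 (cv2) and the standard library are available. Lean on these libraries where they do the work, as an engineer would, in place of code of your own. Each camera call takes 0.05 s, during which the arm holds its last target. There are 200 camera calls.

## Working session

There is one attempt and no reset: what is moved stays moved. The work goes in short steps, Python scripts to look and compute and a tool call to move; the robot and the scene stay as the last step left them, time stands still between calls to the robot, and variables do not carry over. Pictures are saved under pics/ and viewed, at most 10 in all, crops included, and the job is handed in when it is done.

Besides the shell and the picture viewer there is one more tool, called after "Request:" in YAML: its name, and indented under it one key for each argument. step_arm: Moves the arm, as the interface text tells. Its arguments: {"type":"object","properties":{"plan":{"type":"array"},"newtons":{"type":"number"}},"required":["plan"]}

```bash
mkdir -p pics; python3 - <<'E'
from plant import r,eyes,workorder
import cv2
for n in("scene","top"):
    cv2.imwrite(f"pics/{n}0.png",eyes.capture(n)[:,:,::-1]); print(n,eyes.camera_model(n))
print(r.get_state())
E
```

```text
scene {'fov_y': 51.9949373522541, 'cx': 317.4894629830221, 'cy': 239.20879237269594, 'world_to_cam': array([[-0.15202624,  0.98837523,  0.00155724,  0.09940403],
       [-0.7913115 , -0.12265876,  0.59898326,  0.39756195],
       [ 0.59221122,  0.08982891,  0.80076004, -1.30519977],
       [ 0.        ,  0.        ,  0.        ,  1.        ]])}
top {'fov_y': 42.98203649929619, 'cx': 321.41012817070066, 'cy': 230.89580347915253, 'world_to_cam': array([[ 3.05448125e-04, -9.99986911e-01,  5.10720738e-03,
         9.62903206e-03],
       [ 9.91825169e-01,  9.54646556e-04,  1.27600638e-01,
        -5.71715860e-01],
       [-1.27603844e-01,  5.02648144e-03,  9.91812479e-01,
        -1.17502139e+00],
       [ 0.00000000e+00,  0.00000000e+00,  0.00000000e+00,
         1.00000000e+00]])}
{'time_s': 0.1, 'joints': array([-4.88678632e+01,  2.05874166e+01,  6.39565821e-01, -1.76060853e-02,
       -7.01382920e+01, -1.65083190e+01]), 'qd': array([-0.03857374, -0.11751744,  0.16186386,  0.03681185,  0.07170968,
       -0.04995666]), 'joint_torque': array([ 6.18360718e-04, -5.84162486e+01,  2.93752670e+01,  7.01551527e+00,
        1.01989068e-02, -3.63406184e-05]), 'tcp_pos': array([ 0.28104467, -0.61321586,  0.22571997]), 'eef_rot': array([ 1.79912705e+02, -8.61052110e-03, -1.55382170e+02]), 'contact_force': array([-0.42443772, -0.5052421 ,  0.00942606]), 'moment': array([-0.05673361,  0.00506672, -0.02108066]), 'gripper_force': 0.0, 'gripper_width': 0.08794611122841173}
```

View pics/scene0.png

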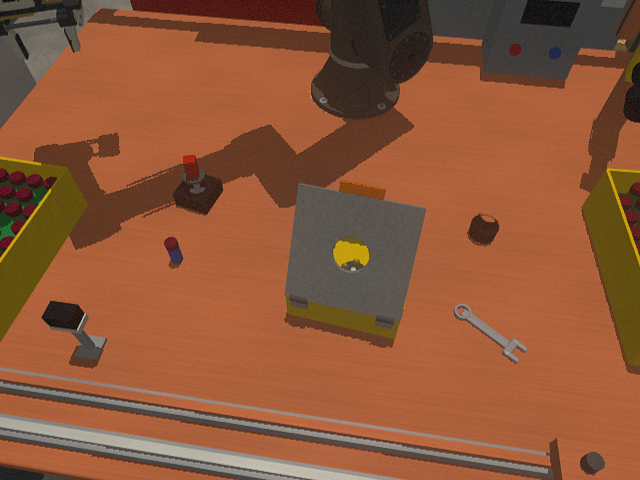

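View pics/top0.png

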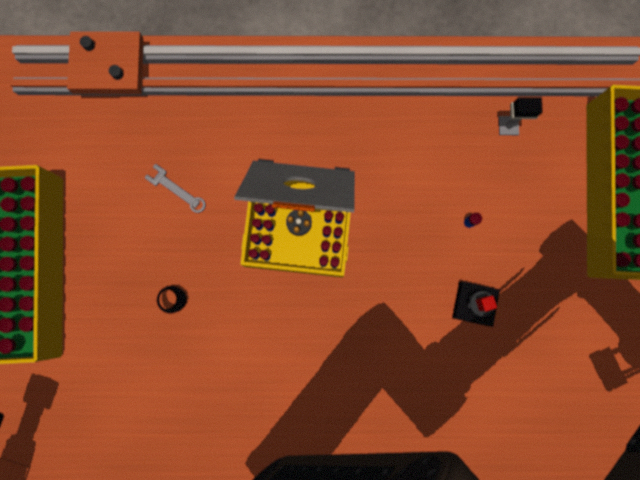

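```bash
cat > h.py <<'E'
import numpy as np,cv2
from plant import r,eyes,workorder
def cam(n):
    m=eyes.camera_model(n);f=240/np.tan(np.radians(m["fov_y"]/2));return m["world_to_cam"],f,m["cx"],m["cy"]
def ray(n,u,v):
    W,f,cx,cy=cam(n);R=W[:3,:3];o=-R.T@W[:3,3]
    return o,R.T@np.array([(u-cx)/f,-(v-cy)/f,-1])
def plane(n,u,v,z):
    o,d=ray(n,u,v);return o+d*(z-o[2])/d[2]
def proj(n,p):
    W,f,cx,cy=cam(n);c=W[:3,:3]@np.asarray(p)+W[:3,3];return np.array([cx+f*c[0]/-c[2],cy-f*c[1]/-c[2]])
def tri(u1,u2):
    o,d=ray("scene",*u1);p,e=ray("top",*u2)
    s=np.linalg.lstsq(np.c_[d,-e],p-o,rcond=None)[0];a=o+d*s[0];b=p+e*s[1];return (a+b)/2,np.linalg.norm(a-b)
def blob(im,lo,hi,box,k=0):
    h=cv2.cvtColor(im,cv2.COLOR_RGB2HSV);m=cv2.inRange(h,np.array(lo),np.array(hi));b=np.zeros_like(m);x0,y0,x1,y1=box;b[y0:y1,x0:x1]=255;m&=b
    c=max(cv2.findContours(m,cv2.RETR_EXTERNAL,cv2.CHAIN_APPROX_NONE)[0],key=cv2.contourArea);return m,c
E
python3 - <<'E'
from h import *
s=cv2.imread("pics/scene0.png");t=cv2.imread("pics/top0.png")
def z(i,x,y,w,h,k):return cv2.resize(i[y:y+h,x:x+w],None,fx=k,fy=k,interpolation=cv2.INTER_CUBIC)
a=np.hstack([z(t,230,150,140,130,3),z(s,270,170,127,130,3)])[:,:800]
b=np.hstack([z(t,440,270,70,60,3),z(t,440,270,70,60,3)*0,z(s,160,140,80,60,3)])
b=np.hstack([z(t,445,275,65,55,3.6),z(s,165,145,70,70,2.8)[:198],]);b=np.pad(b,((0,0),(0,a.shape[1]-b.shape[1]),(0,0)))
cv2.imwrite("pics/c1.png",np.vstack([a,b]))
for n,i,bx in(("top",t,(460,280,520,330)),("scene",s,(170,145,215,185))):
    m,c=blob(i[:,:,::-1].copy(),(0,200,130),(4,255,255),bx);print(n,cv2.minAreaRect(c),cv2.boundingRect(c),cv2.contourArea(c))
    print([i[y,x] for x,y in ((487,302),(192,162),(484,294))])
m,c=blob(t[:,:,::-1].copy(),(22,150,60),(34,255,255),(230,190,370,290));print(cv2.minAreaRect(c))
E
```

```text
Traceback (most recent call last):
ValueError: all the input array dimensions except for the concatenation axis must match exactly, but along dimension 0, the array at index 0 has size 198 and the array at index 1 has size 196
```

```bash
python3 - <<'E'
from h import *
s=cv2.imread("pics/scene0.png");t=cv2.imread("pics/top0.png")
def z(i,x,y,w,h,k):return cv2.resize(i[y:y+h,x:x+w],None,fx=k,fy=k,interpolation=cv2.INTER_CUBIC)
a=np.hstack([z(t,230,150,140,130,3),z(s,270,170,126,130,3)])
b=np.hstack([z(t,445,275,65,50,4),z(s,165,145,70,50,4)]);b=np.pad(b,((0,0),(0,a.shape[1]-b.shape[1]),(0,0)))
cv2.imwrite("pics/c1.png",np.vstack([a,b]))
for n,i,bx in(("top",t,(460,280,520,330)),("scene",s,(170,145,215,185))):
    m,c=blob(i[:,:,::-1].copy(),(0,200,130),(4,255,255),bx);print(n,cv2.minAreaRect(c),cv2.boundingRect(c),cv2.contourArea(c))
    print([i[y,x] for x,y in ((487,302),(192,162),(484,294))])
m,c=blob(t[:,:,::-1].copy(),(22,150,60),(34,255,255),(230,190,370,290));print(cv2.minAreaRect(c))
E
```

```text
top ((488.6500244140625, 302.9499816894531), (12.332881927490234, 12.016654968261719), 71.56504821777344) (482, 296, 15, 15) 127.5
[array([ 22,  23, 180], dtype=uint8), array([ 45,  82, 174], dtype=uint8), array([32, 33, 34], dtype=uint8)]
scene ((188.55996704101562, 158.9199981689453), (7.35391092300415, 11.87939453125), 81.8698959350586) (183, 155, 12, 9) 70.0
[array([ 60, 101, 177], dtype=uint8), array([ 33,  39, 150], dtype=uint8), array([ 62,  98, 175], dtype=uint8)]
((295.4000244140625, 238.6999969482422), (104.68478393554688, 64.0147476196289), 6.009006023406982)
```

View pics/c1.png

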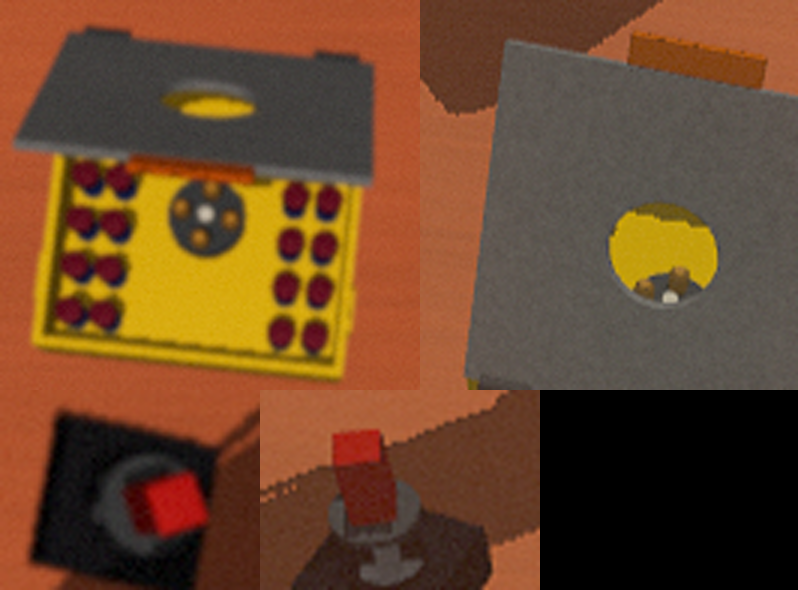

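The views show the hinge on the far side (+x). Pins and white pad are at top (298.5,221), the handle top is at top (488.6,303), and the plate's free corners are at scene (299,183)/(425,209) and top (354,211)/(235,199).

```bash
python3 - <<'E'
from h import *
f=lambda p,k,o:((p[0]+.5)/k-.5+o[0],(p[1]+.5)/k-.5+o[1])
A=lambda *p:f(p,3,(230,150))
pins=[plane("top",*A(*p),.048)[:2] for p in((211,190),(229,218),(200,238),(182,208))]
print("pins c",np.mean(pins,0)); d1=pins[2]-pins[0];d2=pins[3]-pins[1];print(np.linalg.norm(d1),np.linalg.norm(d2),np.degrees(np.arctan2(d1[1],d1[0])+np.pi/4)%90,np.degrees(np.arctan2(d2[1],d2[0])+np.pi/4)%90)
print("pad",plane("top",*A(206,214),.040))
pl=[plane("top",*A(*p),.07)[:2] for p in((32,347),(342,378))];d=pl[0]-pl[1];print("tray near corners",pl,np.linalg.norm(d),"yaw",np.degrees(np.arctan2(-d[0],d[1])))
a=tri((299,183.5),A(373,183));b=tri((425,209),A(15,147));print(a,b)
t=cv2.imread("pics/top0.png")[:,:,::-1].copy()
m,c=blob(t,(0,200,130),(4,255,255),(460,280,520,330))
B=lambda *p:f(p,4,(445,275-97.5))
h=[plane("top",*p,.116)[:2] for p in cv2.boxPoints(cv2.minAreaRect(c))]
h2=[plane("top",*B(*p),.116)[:2] for p in((147,486),(192,471),(209,517),(163,535))]
for q in(h,h2):
  e=q[1]-q[0];e2=q[2]-q[1];print("handle",np.mean(q,0),np.degrees(np.arctan2(e[1],e[0]))%90,np.degrees(np.arctan2(e2[1],e2[0]))%90,np.linalg.norm(e),np.linalg.norm(e2))
g=[plane("top",*B(*p),.035)[:2] for p in((58,412),(32,562))];print("holder left",g)
print("vial",plane("top",474,219,.06))
E
```

```text
pins c [0.59022649 0.05590586]
0.03266914379894555 0.03163348004801023 32.5076198657095 32.93542997456069
pad [0.59104179 0.05584168 0.04      ]
tray near corners [array([0.50069449, 0.16558374]), array([ 0.48102273, -0.03248235])] 0.19904059124779847 yaw -5.671969111058929
(array([ 0.57939046, -0.0421659 ,  0.23947641]), np.float64(0.0017994244405475195)) (array([0.59991241, 0.15587342, 0.23719888]), np.float64(0.0006563725589595436))
handle [ 0.42877611 -0.29588872] 18.142574207796386 16.7033089193298 0.02227431636478501 0.022230619725089145
handle [ 0.42925442 -0.29666176] 18.143641060881777 18.59756493744524 0.02198350785968423 0.02208533540013336
holder left [array([ 0.47428877, -0.26164717]), array([ 0.40105994, -0.24682275])]
vial [ 0.59245183 -0.28842087  0.06      ]
```

```bash
cat >> h.py <<'E'
def sh(c,yaw,ts):
    y=np.radians(yaw);X=np.array([np.cos(y),np.sin(y),0]);Y=np.array([np.sin(y),-np.cos(y),0])
    for t in ts:
        d=np.asarray(t)-c;print(np.round([d@X/.25,d@Y/.25,-d[2]/.25],3),np.round(t,3))
E
python3 - <<'E'
from h import *
h=np.array([.690,.046]);x=np.array([.995,-.0988])
P=[np.r_[h-d*x,z] for d,z in((.05,.32),(.065,.24),(.085,.234),(.105,.230),(.125,.215),(.142,.195),(.155,.17),(.165,.145),(.17,.12),(.17,.10),(.17,.085),(.17,.078))]
c=np.array([.281,-.614,.227]);sh(c,-155.38,P[:1])
sh(P[0],-155.38,P)
E
```

```text
[-2.414  1.819 -0.372] [0.64  0.051 0.32 ]
[ 0.  0. -0.] [0.64  0.051 0.32 ]
[0.052 0.03  0.32 ] [0.625 0.052 0.24 ]
[0.121 0.071 0.344] [0.605 0.054 0.234]
[0.19  0.111 0.36 ] [0.586 0.056 0.23 ]
[0.259 0.151 0.42 ] [0.566 0.058 0.215]
[0.318 0.186 0.5  ] [0.549 0.06  0.195]
[0.363 0.212 0.6  ] [0.536 0.061 0.17 ]
[0.397 0.232 0.7  ] [0.526 0.062 0.145]
[0.414 0.242 0.8  ] [0.521 0.063 0.12 ]
[0.414 0.242 0.88 ] [0.521 0.063 0.1  ]
[0.414 0.242 0.94 ] [0.521 0.063 0.085]
[0.414 0.242 0.968] [0.521 0.063 0.078]
```

Request:
step_arm:
  plan:
    - [-0.1, 0.08, -0.372, 0, 0]
    - [-0.805, 0.606, -0.372, 0, 0]
    - [-0.805, 0.606, -0.372, 0, 0]
    - [-0.805, 0.606, -0.372, 0, 0]
    - [-0.805, 0.606, -0.372, 0, 0]
    - [-0.805, 0.606, -0.372, 0, 0]
    - [-0.805, 0.606, -0.372, 0, 0]
    - [-0.805, 0.606, -0.372, 0, 0]
    - [-0.805, 0.606, -0.372, 0, 0]
    - [-0.805, 0.606, -0.372, 0, 0]

```text
time_s: 0.93
tcp_pos: [0.4011, -0.3917, 0.3194]
eef_rot: [180.0, -0.0, -155.3]
contact_force: [0.3, -0.4, -0.1]
gripper_width: 0.0264
gripper_force: 0.0
```

Request:
step_arm:
  plan:
    - [-0.805, 0.606, 0, 0, 0]
    - [-0.805, 0.606, 0, 0, 0]
    - [-0.805, 0.606, 0, 0, 0]
    - [-0.805, 0.606, 0, 0, 0]
    - [-0.805, 0.606, 0, 0, 0]
    - [-0.805, 0.606, 0, 0, 0]
    - [-0.805, 0.606, 0, 0, 0]
    - [-0.805, 0.606, 0, 0, 0]

```text
time_s: 1.6
tcp_pos: [0.5215, -0.1696, 0.3185]
eef_rot: [179.9, -0.1, -155.3]
contact_force: [-0.7, -0.9, -0.0]
gripper_width: 0.0004
gripper_force: 0.0
```

Request:
step_arm:
  plan:
    - [-0.805, 0.606, 0, 0, 0]
    - [-0.805, 0.606, 0, 0, 0]
    - [-0.805, 0.606, 0, 0, 0]
    - [-0.805, 0.606, 0, 0, 0]
    - [-0.805, 0.606, 0, 0, 0]
    - [-0.805, 0.606, 0, 0, 0]
    - [-0.805, 0.606, 0, 0, 0]
    - [-0.805, 0.606, 0, 0, 0]
    - [-0.805, 0.606, 0, 0, 0]

```text
time_s: 2.35
tcp_pos: [0.6406, 0.0494, 0.3186]
eef_rot: [-180.0, -0.1, -155.5]
contact_force: [-0.3, -0.4, -0.4]
gripper_width: 0.0003
gripper_force: 0.0
```

Request:
step_arm:
  plan:
    - [0.02, 0.01, 0.16, 0, 0]
    - [0.05, 0.03, 0.32, 0, 0]
    - [0.085, 0.05, 0.332, 0, 0]
    - [0.12, 0.07, 0.344, 0, 0]
    - [0.155, 0.09, 0.352, 0, 0]
    - [0.19, 0.11, 0.36, 0, 0]
    - [0.225, 0.13, 0.39, 0, 0]
    - [0.26, 0.15, 0.42, 0, 0]
    - [0.29, 0.17, 0.46, 0, 0]
    - [0.32, 0.186, 0.5, 0, 0]
    - [0.34, 0.2, 0.55, 0, 0]
    - [0.36, 0.21, 0.6, 0, 0]

```text
time_s: 3.35
tcp_pos: [0.5364, 0.0607, 0.1705]
eef_rot: [180.0, 0.1, -155.4]
contact_force: [0.2, 0.8, 2.3]
gripper_width: 0.0006
gripper_force: 0.8
```

Request:
step_arm:
  plan:
    - [0.02, 0.01, 0.05, 0, 0]
    - [0.035, 0.02, 0.1, 0, 0]
    - [0.045, 0.025, 0.15, 0, 0]
    - [0.05, 0.03, 0.2, 0, 0]
    - [0.05, 0.03, 0.24, 0, 0]
    - [0.05, 0.03, 0.28, 0, 0]
    - [0.05, 0.03, 0.31, 0, 0]
    - [0.05, 0.03, 0.34, 0, 0]
    - [0.05, 0.03, 0.36, 0, 0]
    - [0.05, 0.03, 0.37, 0, 0]
    - [0.05, 0.03, 0.37, 0, 0]

```text
time_s: 4.27
tcp_pos: [0.5223, 0.0628, 0.0773]
eef_rot: [-180.0, -0.0, -155.4]
contact_force: [-1.3, -1.9, 2.7]
gripper_width: 0.0008
gripper_force: 1.4
```

Request:
step_arm:
  plan:
    - [0, 0, 0.01, 0, 0]
    - [0, 0, 0.02, 0, 0]
    - [0, 0, 0.025, 0, 0]
    - [0, 0, 0.025, 0, 0]

```text
time_s: 4.6
tcp_pos: [0.5226, 0.0628, 0.0765]
eef_rot: [-179.9, 0.1, -155.2]
contact_force: [-26.3, 0.7, 63.4]
gripper_width: 0.0003
gripper_force: 31.1
```

```bash
python3 - <<'E'
from h import *
c=[.522,.0628,.0713]
sh(np.array(c),-155.38,[[.429,-.2963,.18],[.4755,-.117,.18]])
E
```

```text
[ 0.937 -1.151 -0.435] [ 0.429 -0.296  0.18 ]
[ 0.469 -0.576 -0.435] [ 0.476 -0.117  0.18 ]
```

Request:
step_arm:
  plan:
    - [0, 0, -0.1, 0, 0]
    - [0, 0, -0.3, 0, 40]
    - [0, 0, -0.5, 0, 80]
    - [0, 0, -0.5, 0, 80]

```text
time_s: 4.93
tcp_pos: [0.5251, 0.0636, 0.2018]
eef_rot: [-179.9, 0.4, -155.3]
contact_force: [1.0, 0.3, 0.7]
gripper_width: 0.015
gripper_force: 0.0
```

Request:
step_arm:
  plan:
    - [0.47, -0.576, 0, 0, 80]
    - [0.47, -0.576, 0, 0, 80]
    - [0.47, -0.576, 0, 0, 80]
    - [0.47, -0.576, 0, 0, 80]
    - [0.47, -0.576, 0, 0, 80]
    - [0.47, -0.576, 0, 0, 80]

```text
time_s: 5.43
tcp_pos: [0.4746, -0.1199, 0.196]
eef_rot: [-180.0, 0.0, -155.6]
contact_force: [1.0, 0.2, -0.1]
gripper_width: 0.0548
gripper_force: 0.0
```

Request:
step_arm:
  plan:
    - [0.47, -0.576, 0.06, -0.11, 80]
    - [0.47, -0.576, 0.06, -0.11, 80]
    - [0.47, -0.576, 0.06, -0.11, 80]
    - [0.47, -0.576, 0.06, -0.11, 80]
    - [0.47, -0.576, 0.06, -0.11, 80]
    - [0.47, -0.576, 0.06, -0.11, 80]
    - [0.47, -0.576, 0.06, -0.11, 80]
    - [0.47, -0.576, 0.06, -0.11, 80]

```text
time_s: 6.1
tcp_pos: [0.4292, -0.2965, 0.1808]
eef_rot: [-180.0, 0.0, -148.8]
contact_force: [-0.5, 1.1, -0.1]
gripper_width: 0.0801
gripper_force: 0.0
```

```bash
python3 - <<'E'
from h import *
t=eyes.capture("top");s=eyes.capture("scene")
cv2.imwrite("pics/t1.png",t[:,:,::-1]);cv2.imwrite("pics/s1.png",s[:,:,::-1])
print(r.get_state()["tcp_pos"],r.get_state()["eef_rot"])
z=lambda i,x,y,w,h,k:cv2.resize(i[y:y+h,x:x+w],None,fx=k,fy=k,interpolation=cv2.INTER_CUBIC)
a=np.hstack([z(t,230,160,130,130,3),z(t,420,240,130,130,3)]);b=np.hstack([z(s,270,190,195,100,2),z(s,120,100,195,100,2)])
cv2.imwrite("pics/c2.png",np.vstack([a,b])[:,:,::-1])
E
```

```text
[ 0.42948139 -0.2959468   0.18098738] [-1.79982662e+02  2.23046237e-02 -1.48707609e+02]
```

View pics/c2.png

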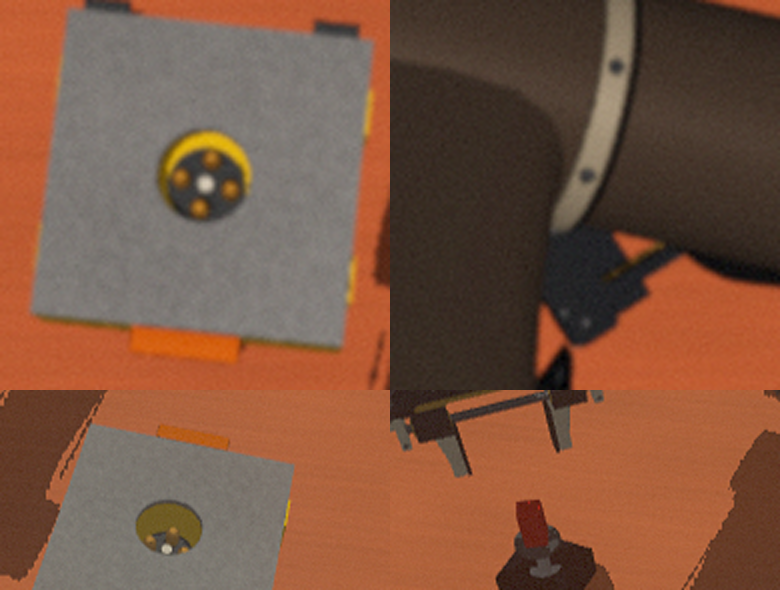

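```bash
python3 - <<'E'
from h import *
A=lambda p:((p[0]+.5)/3-.5+230,(p[1]+.5)/3-.5+160)
q=[plane("top",*A(p),.077)[:2] for p in((68,10),(372,40),(343,347),(32,313))]
print("cover c",np.mean(q,0),[np.linalg.norm(q[i]-q[i-1]) for i in range(4)])
print("pins",np.mean([plane("top",*A(p),.048)[:2] for p in((211,158),(230,188),(200,207),(181,177))],0),"pad",plane("top",*A((205,184)),.04))
S=lambda p:((p[0]+.5)/2-.5+270,(p[1]-390+.5)/2-.5+190)
print("pad scene",plane("scene",*S((167,549)),.04),"pad tri",tri(S((167,549)),A((205,184))))
print("hdl scene",plane("scene",188.56,158.9,.116),"tri",tri((188.56,158.9),(488.6,302.95)))
E
```

```text
cover c [0.59096029 0.05604094] [np.float64(0.1979811810183893), np.float64(0.1982624415468658), np.float64(0.19981731124806465), np.float64(0.19872319768223598)]
pins [0.59089158 0.05590959] pad [0.5910411  0.05650351 0.04      ]
pad scene [0.59433761 0.05812366 0.04      ] pad tri (array([0.59161144, 0.05735838, 0.03580753]), np.float64(0.0014284570519946002))
hdl scene [ 0.4333136  -0.29443891  0.116     ] tri (array([ 0.42878664, -0.296994  ,  0.11132945]), np.float64(0.00019836730727193865))
```

Request:
step_arm:
  plan:
    - [0, 0, 0, 0.22, 80]
    - [0, 0, 0, 0.22, 80]
    - [0, 0, 0, 0.22, 80]
    - [0, 0, 0, 0.22, 80]

```text
time_s: 6.53
tcp_pos: [0.4294, -0.296, 0.1811]
eef_rot: [-180.0, 0.0, -161.7]
contact_force: [-0.6, 0.3, -0.3]
gripper_width: 0.0801
gripper_force: 0.0
```

Request:
step_arm:
  plan:
    - [0, 0, 0.1, 0, 80]
    - [0, 0, 0.2, 0, 80]
    - [0, 0, 0.3, 0, 80]
    - [0, 0, 0.36, 0, 80]
    - [0, 0, 0.41, 0, 80]
    - [0, 0, 0.41, 0, 80]

```text
time_s: 7.03
tcp_pos: [0.4276, -0.2958, 0.0759]
eef_rot: [179.9, -0.2, -161.8]
contact_force: [-1.4, -0.2, -0.6]
gripper_width: 0.0801
gripper_force: 0.0
```

Request:
step_arm:
  plan:
    - [0, 0, 0, 0, 15]
    - [0, 0, 0, 0, 15]
    - [0, 0, 0, 0, 15]
    - [0, 0, 0, 0, 15]
    - [0, 0, 0, 0, 15]
    - [0, 0, 0, 0, 15]
    - [0, 0, 0, 0, 15]
    - [0, 0, 0, 0, 15]
    - [0, 0, 0, 0, 15]
    - [0, 0, 0, 0, 15]
    - [0, 0, 0, 0, 15]
    - [0, 0, 0, 0, 15]
  newtons: 40

```text
time_s: 8.03
tcp_pos: [0.4288, -0.2967, 0.0783]
eef_rot: [180.0, -0.0, -162.0]
contact_force: [0.4, 1.0, 0.3]
gripper_width: 0.0239
gripper_force: 40.0
```

Request:
step_arm:
  plan:
    - [0, 0, -0.05, 0, 15]
    - [0, 0, -0.12, 0, 15]
    - [0, 0, -0.2, 0, 15]
    - [0, 0, -0.3, 0, 15]
    - [0, 0, -0.4, 0, 15]
    - [0, 0, -0.48, 0, 15]
    - [0, 0, -0.48, 0, 15]
    - [0, 0, -0.48, 0, 15]

```text
time_s: 8.7
tcp_pos: [0.4292, -0.2967, 0.1989]
eef_rot: [-180.0, 0.1, -162.0]
contact_force: [-0.4, 0.3, -3.9]
gripper_width: 0.0236
gripper_force: 40.0
```

Request:
step_arm:
  plan:
    - [-0.07, 0.08, 0, 0, 15]
    - [-0.15, 0.16, 0, 0, 15]
    - [-0.22, 0.24, 0, 0, 15]
    - [-0.3, 0.33, 0, 0, 15]
    - [-0.38, 0.41, 0, 0, 15]
    - [-0.45, 0.49, 0, 0, 15]
    - [-0.526, 0.57, 0, 0, 15]
    - [-0.526, 0.57, 0, 0, 15]
    - [-0.526, 0.57, 0, 0, 15]

```text
time_s: 9.45
tcp_pos: [0.5093, -0.1193, 0.1964]
eef_rot: [179.9, -0.2, -161.9]
contact_force: [-0.8, 0.4, -2.7]
gripper_width: 0.0239
gripper_force: 40.0
```

Request:
step_arm:
  plan:
    - [-0.07, 0.08, 0, -0.05, 15]
    - [-0.15, 0.16, 0, -0.1, 15]
    - [-0.22, 0.24, 0, -0.15, 15]
    - [-0.3, 0.33, 0, -0.2, 15]
    - [-0.38, 0.41, 0, -0.245, 15]
    - [-0.45, 0.49, 0, -0.245, 15]
    - [-0.526, 0.571, 0, -0.245, 15]
    - [-0.526, 0.571, 0, -0.245, 15]
    - [-0.526, 0.571, 0, -0.245, 15]
    - [-0.526, 0.571, 0, -0.245, 15]

```text
time_s: 10.28
tcp_pos: [0.5898, 0.055, 0.197]
eef_rot: [180.0, -0.1, -147.3]
contact_force: [0.6, -0.5, -2.3]
gripper_width: 0.0237
gripper_force: 40.0
```

```bash
python3 - <<'E'
from h import *
t=eyes.capture("top");s=eyes.capture("scene")
cv2.imwrite("pics/t2.png",t[:,:,::-1]);cv2.imwrite("pics/s2.png",s[:,:,::-1])
print(r.get_state()["tcp_pos"],r.get_state()["eef_rot"])
z=lambda i,x,y,w,h,k:cv2.resize(i[y:y+h,x:x+w],None,fx=k,fy=k,interpolation=cv2.INTER_CUBIC)
cv2.imwrite("pics/c3.png",np.hstack([z(t,230,160,100,130,4),z(s,300,170,100,130,4)])[:,:,::-1])
E
```

```text
[0.59004576 0.05469461 0.19773741] [ 1.79982045e+02 -6.91278800e-02 -1.47339709e+02]
```

View pics/c3.png

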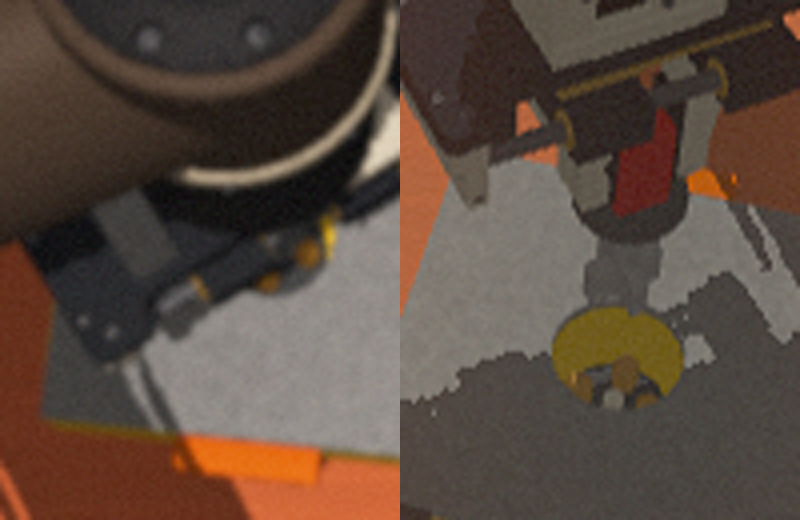

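```bash
python3 - <<'E'
from h import *
S=lambda p:((p[0]-400+.5)/4-.5+300,(p[1]+.5)/4-.5+170)
pad=plane("scene",*S((614,401)),.04);print("pad",pad,S((614,401)))
for z in(.1244,.1464,.1844,.190,.2354):print(z,proj("scene",[pad[0],pad[1],z]))
print("collar",S((630.5,0)),"collar bottom",S((635,243)),"foot",S((621.5,0)),"foot bottom tip row", S((0,308)))
# collar front rim expected
print([proj("scene",[pad[0]+.024*np.cos(a),pad[1]+.024*np.sin(a),.1844]).round(1) for a in np.arange(-2,3)*.4+.15])
# 8 tips of foot underside
a0=np.radians(32.7)
print([proj("scene",[pad[0]+.017*np.cos(a),pad[1]+.017*np.sin(a),.1244]).round(1) for a in a0+np.arange(4)*np.pi/2])
E
```

```text
pad [0.59575432 0.05804523 0.04      ] (353.125, 269.875)
0.1244 [356.04288448 242.9664368 ]
0.1464 [356.88155134 235.23229908]
0.1844 [358.41720969 221.07054591]
0.19 [358.65345537 218.89190177]
0.2354 [360.67183056 200.27856157]
collar (357.25, 169.625) collar bottom (358.375, 230.375) foot (355.0, 169.625) foot bottom tip row (199.625, 246.625)
[array([348.2, 229.2]), array([353.2, 231.8]), array([359.1, 232.8]), array([364.9, 231.9]), array([369.6, 229.2])]
[array([360.5, 250.3]), array([364.8, 239.8]), array([351.7, 235.8]), array([347.2, 246.2])]
```

The scene view shows the key hanging upright above the hole: collar centre near column 357, foot near 355, pad near (353,270). The offset is a few mm. I'll check the hole centre in both cameras.

```bash
python3 - <<'E'
from h import *
for n,f in(("top","t1"),("scene","s1")):
    im=cv2.imread(f"pics/{f}.png");h=cv2.cvtColor(im,cv2.COLOR_BGR2HSV)
    m=cv2.inRange(h,np.array((0,0,60)),np.array((180,70,200)));b=np.zeros_like(m)
    x0,y0,x1,y1=(225,150,370,290) if n=="top" else (270,180,440,360);b[y0:y1,x0:x1]=255;m&=b
    m=cv2.morphologyEx(m,cv2.MORPH_OPEN,np.ones((3,3)))
    cs,hi=cv2.findContours(m,cv2.RETR_CCOMP,cv2.CHAIN_APPROX_NONE)
    i=max(range(len(cs)),key=lambda i:cv2.contourArea(cs[i]));c=cs[i]
    a=cv2.approxPolyDP(cv2.convexHull(c),8,True)[:,0];w=np.array([plane(n,*p,.077)[:2] for p in a]);print(n,a.tolist(),w.round(4).tolist(),w.mean(0))
    hs=[k for k in range(len(cs)) if hi[0][k][3]==i];k=max(hs,key=lambda k:cv2.contourArea(cs[k]));e=cv2.fitEllipse(cs[k]);print(e,plane(n,*e[0],.077))
E
```

```text
top [[253, 164], [353, 174], [343, 274], [241, 263]] [[0.6977, 0.1434], [0.6781, -0.0512], [0.4838, -0.0309], [0.5046, 0.1635]] [0.59107722 0.0562006 ]
((297.44775390625, 217.30667114257812), (29.925548553466797, 33.271671295166016), 69.39783477783203) [0.59285631 0.05635624 0.077     ]
scene [[315, 207], [416, 227], [391, 327], [290, 299]] [[0.4862, -0.0308], [0.5059, 0.1653], [0.7216, 0.1319], [0.6953, -0.041]] [0.6022637  0.05634316]
((354.3488464355469, 257.950927734375), (25.097679138183594, 34.76814270019531), 99.4095458984375) [0.5943774  0.05789536 0.077     ]
```

Request:
step_arm:
  plan:
    - [-0.011, 0.002, 0.06, 0, 15]
    - [-0.011, 0.002, 0.12, 0, 15]
    - [-0.011, 0.002, 0.18, 0, 15]
    - [-0.011, 0.002, 0.23, 0, 15]
    - [-0.011, 0.002, 0.27, 0, 15]
    - [-0.011, 0.002, 0.29, 0, 15]
    - [-0.011, 0.002, 0.29, 0, 15]
    - [-0.011, 0.002, 0.29, 0, 15]

```text
time_s: 11.05
tcp_pos: [0.5929, 0.0574, 0.1262]
eef_rot: [-180.0, 0.0, -147.3]
contact_force: [0.4, -0.1, -3.1]
gripper_width: 0.0238
gripper_force: 40.0
```

```bash
python3 - <<'E'
from h import *
s=eyes.capture("scene")
print(r.get_state()["tcp_pos"],r.get_state()["contact_force"])
cv2.imwrite("pics/c4.png",cv2.resize(s[190:290,300:410],None,fx=6,fy=6,interpolation=cv2.INTER_CUBIC)[:,:,::-1])
E
```

```text
[0.5932318  0.05766619 0.12655485] [ 1.0416977  -1.14793757 -2.52048111]
```

View pics/c4.png

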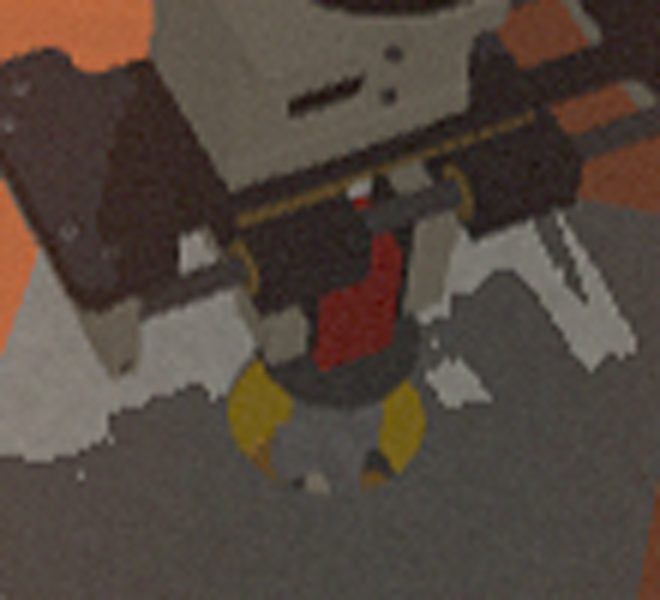

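Collar centre column 356 and rim row 258 match what I expect on the axis within about 1 mm. Next I descend gently.

Request:
step_arm:
  plan:
    - [0.001, -0.002, 0.01, 0, 15]
    - [0.001, -0.002, 0.02, 0, 15]
    - [0.001, -0.002, 0.028, 0, 15]
    - [0.001, -0.002, 0.034, 0, 15]
    - [0.001, -0.002, 0.034, 0, 15]

```text
time_s: 11.52
tcp_pos: [0.5926, 0.0572, 0.1169]
eef_rot: [180.0, -0.0, -147.3]
contact_force: [-0.3, 0.0, -2.1]
gripper_width: 0.0238
gripper_force: 40.0
```

Request:
step_arm:
  plan:
    - [0, 0, 0.008, 0, 15]
    - [0, 0, 0.014, 0, 15]
    - [0, 0, 0.02, 0, 15]
    - [0, 0, 0.026, 0, 15]
    - [0, 0, 0.03, 0, 15]
    - [0, 0, 0.03, 0, 15]

```text
time_s: 12.02
tcp_pos: [0.5929, 0.0573, 0.1101]
eef_rot: [-180.0, 0.0, -147.3]
contact_force: [-1.8, 1.2, 5.4]
gripper_width: 0.0235
gripper_force: 40.0
```

Request:
step_arm:
  plan:
    - [0, 0, 0.008, 0, 15]
    - [0, 0, 0.016, 0, 15]
    - [0, 0, 0.022, 0, 15]
    - [0, 0, 0.026, 0, 15]
    - [0, 0, 0.03, 0, 15]
    - [0, 0, 0.03, 0, 15]
  newtons: 55

```text
time_s: 12.52
tcp_pos: [0.593, 0.0573, 0.1033]
eef_rot: [-180.0, 0.0, -147.3]
contact_force: [-3.9, 0.9, 8.7]
gripper_width: 0.0238
gripper_force: 55.0
```

Request:
step_arm:
  plan:
    - [0, 0, 0.004, 0, 15]
    - [0, 0, 0.006, 0, 15]
    - [0, 0, 0.008, 0, 15]
    - [0, 0, 0.008, 0, 15]

```text
time_s: 12.85
tcp_pos: [0.5932, 0.0573, 0.1032]
eef_rot: [-179.9, 0.1, -147.2]
contact_force: [-9.2, 1.3, 23.3]
gripper_width: 0.0236
gripper_force: 55.0
```

Request:
step_arm:
  plan:
    - [0, 0, 0, 0, 15]
    - [0, 0, 0, 0, 15]
    - [0, 0, 0, 0, 15]
    - [0, 0, 0, 0, 15]
    - [0, 0, 0, 0, 15]
    - [0, 0, 0, 0, 15]

```text
time_s: 13.35
tcp_pos: [0.5932, 0.0573, 0.1032]
eef_rot: [-179.9, 0.1, -147.2]
contact_force: [-10.0, 1.3, 23.0]
gripper_width: 0.0237
gripper_force: 55.0
```

```bash
python3 - <<'E'
from h import *
s=eyes.capture("scene")
cv2.imwrite("pics/c5.png",cv2.resize(s[190:300,290:420],None,fx=5,fy=5,interpolation=cv2.INTER_CUBIC)[:,:,::-1])
E
```

```text
(no output)
```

View pics/c5.png

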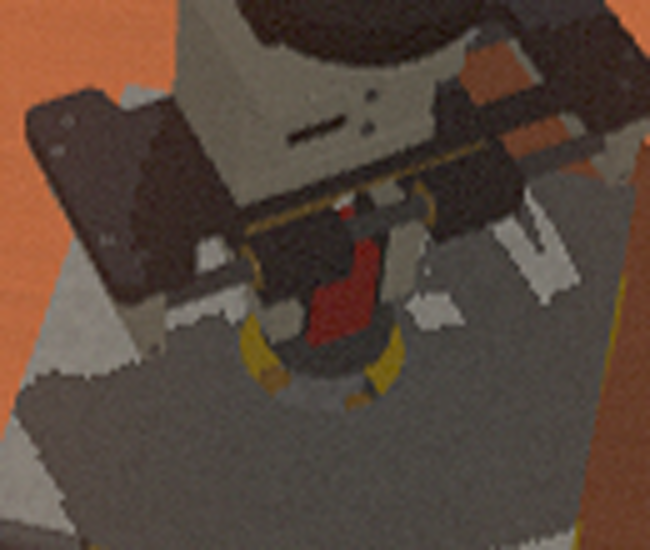

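The key sits upright, with its collar (about pixel (330,350)) just above the hole and brass pins visible on both sides of the foot. The cover is shut and the push is steady at about 25 N, so I'm handing the job in.

```bash
python3 -c "
from plant import workorder
print(workorder.close_job())"
```

```text
the job is handed in; nothing more can be done
None
```

I shut the cover, put the key through the hole, meshed it with the pins and pushed it fully home. I handed the job in at about 13.4 s, still gripping the key and pressing it with about 25 N; no verdict came back.

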